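# Tip the settled reagent bottles and sort them by weight

### The arm

A 6-joint arm with a two-finger parallel gripper is mounted at the origin on a cart in front of the work surface, level with it; the furniture and walls round the work are solid. World frame = base frame: x ahead of the robot, y to its left, z up, the work surface at z = 0. Lengths are in m, angles in rad, forces in N, time in s.
With the tool pointing down it reaches from about 0.25 to 0.8 m from the base axis. Payload 8.5 kg.
Tool frame: the origin (TCP) lies on the front face of the gripper's body, between the roots of the fingers; the fingertips stand 73 mm ahead of it and the grasp point (between the pads) lies 54 mm ahead of it; z points along the fingers, y is the line along which they close (so a half turn about z gives the same grasp; the last joint's range is limited). The gripper opens to 85 mm and grips with 20 to 120 N. Pads are 22 mm wide; open, the fingers measure 114 mm over their backs; the gripper's body (76 mm by 85 mm) begins 54 mm behind the grasp point. The pads swing forward as they close: fully open they stand 13 mm farther back than shut.
Start: joints at [1.322, 0.238, -0.013, 1.319, 0, 1.571], TCP at [0.129, 0.509, 0.304] pointing down, gripper open.
Joint ranges: [-2.66, 2.66], [-1.03, 1.9], [-1.14, 1.46], [-1.82, 2.27], [-1.45, 1.34], [-3.14, 3.14]. Speed limits (rad/s): [2.22, 2.22, 2.79, 3.14, 3.14, 3.14].

### API

Orientations are given as a unit quaternion [x, y, z, w].
In Python, from workcell import manip gives the robot as it stands.
- The arm moves only by the tool step_arm, never from a script. Its argument "deltas" is a list of rows, each a list of 6 numbers: the shift along the tool's x, y, z in mm, then the turn, a rotation vector about the tool's x, y, z in rad. A call has 1 to 20 rows; each row is the pose to reach, as a shift and turn from the pose commanded when the call began, along the tool's axes at that moment; what a row does not reach only later rows make up. A row lasts 1/10 s, in which the tool goes at most 50 mm and 8.59 degrees, less where a joint would pass 70% of its speed; a pose out of reach is approached as far as the arm can. A call with a gripper value outside its range is refused whole. "hand" is the opening, from 0 (shut) to 1 (fully open), set as the call begins (left out, the last holds). The fingers move at their own pace and stop on an object; the grip force is fixed at half the most. Time passes only in rows, so rows that repeat a pose let the fingers close. It gives the time, the measured TCP pose, the force, the opening and the grip force at its end, in the units of the state.
- manip.state(): the state, without advancing time (a new reading comes with each control period).
- manip.get_image(name): name is "scene" or "top" or "wrist"; returns a dict with "color" (420x560x3 uint8, red, green, blue), "fovy" (degrees; the focal length in pixels is half the picture's height over the tangent of half this angle, whatever the lens; pixels are square), "cx", "cy" (the principal point, pixels), "extrinsics" (4x4, takes a point from world to camera coordinates); the wrist camera has in their place "T_tool_cam" (4x4, takes a point from camera to tool coordinates, whose origin is the TCP and whose axes are the flange's). Camera axes: x right, y up, looking along -z (the intrinsics and any distortion apply to the point x, -y, -z); pixel columns grow to the right and rows downward; lengths in m; the calibration is good to about 2 mm. A picture is of the moment at which its call begins: read the wrist's pose just before it. There is no depth.
- manip.sign_off(): hands the job in; it is judged then, once.
The state is a dict: "t": time; "joints": joint angles; "joint_vel": joint speeds; "tau": joint torques, N m; "ee_pos": TCP position; "tool_rot": TCP orientation; "wrist_force": force on the tool from outside, world axes, zero at the start; "torque": the same for the moment, N m; "width": finger opening in m; "grip_force": force on a finger pad.
Only numpy, scipy, OpenCV 4.12 (cv2) and the standard library are available. Lean on these libraries where they do the work, as an engineer would, in place of code of your own. Each camera call takes 0.05 s, during which the arm holds its last target. There are 200 camera calls.

### The job

Two sealed white reagent bottles have settled: take first the plain one, then the one with the green band, lift it clear, tip it to 40 degrees for a full second (never past 50) and bring it upright again. Each bottle weighing over 300 g by the feel of the lift counts as full and is stood gently in the blue tray, a lighter one in the yellow refill tray; finish each bottle before you lift the other, and leave the other things on the bench alone.

Things in the scene. Friction and masses are not known exactly. Their poses are not given: they have to be found in the camera images.
- bottle_plain_mid (a point): loose sealed white reagent bottle with a blue screw cap, no band; body 58 mm across and straight to 127 mm up, cap 35 mm across on top, 150 mm tall in all; its weight with contents is hidden, anywhere from about 90 to 530 g, mass centre near mid-height; this point is its centre, 75 mm above its foot, z runs up its axis
- bottle_banded_mid (a point): loose sealed white reagent bottle with a blue screw cap, with a 14 mm wide green band near its foot; body 58 mm across and straight to 127 mm up, cap 35 mm across on top, 150 mm tall in all; its weight with contents is hidden, anywhere from about 90 to 530 g, mass centre near mid-height; this point is its centre, 75 mm above its foot, z runs up its axis
- bottle_plain: the plain bottle itself; origin at the centre of its underside, z up its axis
- bottle_banded: the green-banded bottle itself; origin at the centre of its underside, z up its axis
- tray_full_floor (a point): fixed open tray of blue plastic for full bottles, 100 x 220 mm outside (plus a 11 mm grip lip at each short end), 18 mm high, walls and floor 4 mm thick, room for two bottles side by side; this point is the middle of its inner floor, 4 mm above the bench; y runs along the 220 mm length, x across, z up
- tray_refill_floor (a point): fixed open tray of yellow plastic for bottles to refill, 100 x 220 mm outside (plus a 11 mm grip lip at each short end), 18 mm high, walls and floor 4 mm thick, room for two bottles side by side; this point is the middle of its inner floor, 4 mm above the bench; y runs along the 220 mm length, x across, z up
- tray_full: the blue tray itself; origin under its centre, at bench height
- tray_refill: the yellow tray itself; origin under its centre, at bench height
- timer: loose white bench timer with three buttons, 62 x 62 x 23 mm, to be left alone; origin at the centre of its underside
- white_case: loose flat white slide mailer, 24 x 66 x 15 mm, to be left alone; origin at the centre of its underside
- cassette_1: loose yellow tissue cassette with a wax block on it, 28 x 40 x 13 mm, to be left alone; origin at the centre of its underside
Things that resemble listed ones, but are neither listed nor needed, are in the scene too. What is shaped like the bottle_plain but red is not meant.

How it is judged:
On the way, in this order (a step that is already met when the one before it is completed fails the run):
1. the plain bottle is held clear of the bench, tipped to 40 degrees (33 to 47) for a second, while the banded one has not yet been moved (angle between bottle_plain_mid's own z axis and vertical between 0.576 and 0.82 rad and height (world z) of bottle_plain_mid above 0.1 m and contact force between bottle_plain and the fingers above 1 N and distance of bottle_banded from where it was at the start of the episode below 0.03 m), for 1 s.
2. the plain bottle stands released and upright in the tray that its weight calls for, while the banded one has not yet been moved (angle between bottle_plain_mid's own z axis and vertical below 0.07 rad and contact force between bottle_plain and the fingers below 0.1 N and linear speed of bottle_plain below 0.02 m/s and ((z of bottle_plain_mid in the frame of tray_full_floor between 0.068 and 0.082 m and y of bottle_plain_mid in the frame of tray_full_floor between -0.11 and 0.11 m and x of bottle_plain_mid in the frame of tray_full_floor between -0.05 and 0.05 m and contact force between bottle_plain and tray_full above 2.5 N) or (z of bottle_plain_mid in the frame of tray_refill_floor between 0.068 and 0.082 m and y of bottle_plain_mid in the frame of tray_refill_floor between -0.11 and 0.11 m and x of bottle_plain_mid in the frame of tray_refill_floor between -0.05 and 0.05 m and contact force between bottle_plain and tray_refill between 0.5 and 3.4 N)) and distance of bottle_banded from where it was at the start of the episode below 0.03 m), for 0.2 s.
3. the banded bottle is held clear of the bench, tipped to 40 degrees (33 to 47) for a second (angle between bottle_banded_mid's own z axis and vertical between 0.576 and 0.82 rad and height (world z) of bottle_banded_mid above 0.1 m and contact force between bottle_banded and the fingers above 1 N), for 1 s.
At the end, for the whole second after the job is handed in: Both bottles stand upright (within 4 degrees), released and at rest on the floor of a tray: over 300 g in the blue one, under 300 g in the yellow one (a bottle between about 255 and 345 g may stand in either) (angle between each of bottle_plain_mid, bottle_banded_mid's own z axis and vertical below 0.07 rad and contact force between each of bottle_plain, bottle_banded and the fingers below 0.1 N and linear speed of each of bottle_plain, bottle_banded below 0.02 m/s and ((z of bottle_plain_mid in the frame of tray_full_floor between 0.068 and 0.082 m and y of bottle_plain_mid in the frame of tray_full_floor between -0.11 and 0.11 m and x of bottle_plain_mid in the frame of tray_full_floor between -0.05 and 0.05 m and contact force between bottle_plain and tray_full above 2.5 N) or (z of bottle_plain_mid in the frame of tray_refill_floor between 0.068 and 0.082 m and y of bottle_plain_mid in the frame of tray_refill_floor between -0.11 and 0.11 m and x of bottle_plain_mid in the frame of tray_refill_floor between -0.05 and 0.05 m and contact force between bottle_plain and tray_refill between 0.5 and 3.4 N)) and ((z of bottle_banded_mid in the frame of tray_full_floor between 0.068 and 0.082 m and y of bottle_banded_mid in the frame of tray_full_floor between -0.11 and 0.11 m and x of bottle_banded_mid in the frame of tray_full_floor between -0.05 and 0.05 m and contact force between bottle_banded and tray_full above 2.5 N) or (z of bottle_banded_mid in the frame of tray_refill_floor between 0.068 and 0.082 m and y of bottle_banded_mid in the frame of tray_refill_floor between -0.11 and 0.11 m and x of bottle_banded_mid in the frame of tray_refill_floor between -0.05 and 0.05 m and contact force between bottle_banded and tray_refill between 0.5 and 3.4 N))); the robot touches nothing.
It fails at once if a bottle is tipped past 50 degrees (rule: 55) (angle between any of bottle_plain_mid, bottle_banded_mid's own z axis and vertical above 0.96 rad).
It fails at once if a bottle is dropped or thrown: it moves faster than 0.45 m/s while the fingers do not hold it ((contact force between bottle_plain and the fingers below 0.05 N and linear speed of bottle_plain above 0.45 m/s) or (contact force between bottle_banded and the fingers below 0.05 N and linear speed of bottle_banded above 0.45 m/s)).
It fails at once if a bottle lands on a tray faster than 0.25 m/s ((contact force between bottle_plain and tray_full above 1 N and linear speed of bottle_plain above 0.25 m/s) or (contact force between bottle_plain and tray_refill above 1 N and linear speed of bottle_plain above 0.25 m/s) or (contact force between bottle_banded and tray_full above 1 N and linear speed of bottle_banded above 0.25 m/s) or (contact force between bottle_banded and tray_refill above 1 N and linear speed of bottle_banded above 0.25 m/s)).
It fails at once if a bystander (timer, slide mailer, cassette) is moved more than 30 mm (distance of any of timer, white_case, cassette_1 from where it was at the start of the episode above 0.03 m).
It also fails if it takes over 61 s, if anything falls off the work surface, if the arm or the gripper's body presses on something with over 40 N, if the wrist force passes 120 N, or if a joint passes its speed limit or range.

## Working session

There is one attempt and no reset: what is moved stays moved. The work goes in short steps, Python scripts to look and compute and a tool call to move; the robot and the scene stay as the last step left them, time stands still between calls to the robot, and variables do not carry over. Pictures are saved under pics/ and viewed, at most 10 in all, crops included, and the job is handed in when it is done.

Besides the shell and the picture viewer there is one more tool, called after ">>>" by a JSON object that holds its "name" and its "arguments", one argument or row to a line. step_arm: Moves the arm, as the interface text tells. Its arguments: {"type":"object","properties":{"deltas":{"type":"array","items":{"type":"array","items":{"type":"number"}}},"hand":{"type":"number"}},"required":["deltas"]}

```bash
mkdir -p pics; cat > h.py <<'E'
import numpy as np, cv2, json
from workcell import manip
from scipy.spatial.transform import Rotation as R
def save(im,name): cv2.imwrite('pics/'+name,cv2.cvtColor(im,cv2.COLOR_RGB2BGR))
def grab(n):
    d=manip.get_image(n); np.save('pics/'+n+'.npy',d,allow_pickle=True); return d
def load(n): return np.load('pics/'+n+'.npy',allow_pickle=True).item()
def ray(d,u,v):
    E=np.array(d['extrinsics']); f=d['color'].shape[0]/2/np.tan(np.radians(d['fovy'])/2)
    c=np.array([(u-d['cx'])/f,-(v-d['cy'])/f,-1]); return -E[:3,:3].T@E[:3,3], E[:3,:3].T@c
def onz(d,u,v,z):
    o,r=ray(d,u,v); return o+r*(z-o[2])/r[2]
def proj(d,p):
    E=np.array(d['extrinsics']); f=d['color'].shape[0]/2/np.tan(np.radians(d['fovy'])/2)
    c=E[:3,:3]@p+E[:3,3]; return d['cx']+f*c[0]/-c[2], d['cy']+f*c[1]/c[2]
E
python3 - <<'E'
from h import *
for n in ('scene','top'):
    d=grab(n); save(d['color'],n+'.png'); print({k:(np.round(v,3).tolist() if k!='color' else v.shape) for k,v in d.items()})
s=manip.state(); print(s)
E
```

```text
{'color': (420, 560, 3), 'fovy': 50.478, 'cx': 280.197, 'cy': 212.537, 'extrinsics': [[0.67, -0.742, 0.009, -0.319], [0.571, 0.523, 0.633, -0.37], [-0.474, -0.419, 0.774, -0.762], [0.0, 0.0, 0.0, 1.0]]}
{'color': (420, 560, 3), 'fovy': 51.934, 'cx': 276.967, 'cy': 208.163, 'extrinsics': [[0.116, -0.993, -0.005, -0.004], [0.973, 0.112, 0.201, -0.568], [-0.199, -0.028, 0.98, -0.861], [0.0, 0.0, 0.0, 1.0]]}
{'t': 0.1, 'joints': array([ 1.32197885e+00,  2.38682381e-01, -1.41657992e-02,  1.31918448e+00,
        2.45833175e-05,  1.57077397e+00]), 'joint_vel': array([ 0.00192199,  0.00059728,  0.00150146, -0.00019356, -0.00040591,
       -0.00067268]), 'tau': array([ 1.87772726e-03, -5.39715922e+01,  3.47002065e+01,  1.33829613e-02,
        7.83263067e-05,  1.02373849e-05]), 'ee_pos': array([0.12921174, 0.50856551, 0.30336361]), 'tool_rot': array([ 1.24076955e-01,  9.92272406e-01, -6.11860775e-04, -8.89103541e-05]), 'wrist_force': array([-0.04130418, -0.14333427, -0.08911894]), 'torque': array([ 0.02271677, -0.02911274,  0.04914506]), 'grip_force': 0.0, 'width': 0.0855396083423535}
```

View pics/scene.png

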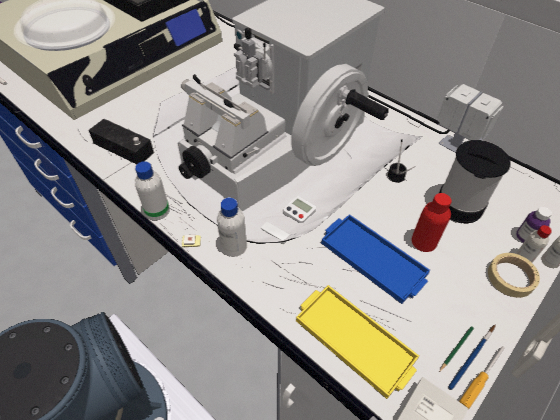

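View pics/top.png

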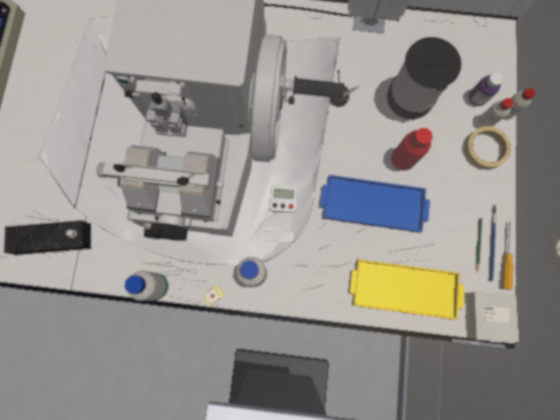

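The scene view shows the plain bottle at (232,228), the green-banded one at (152,192), the cassette at (191,240), the mailer at (276,229) and the timer at (299,209). The blue tray is at (375,257), the yellow tray at (357,340). In the top view the caps are at (249,270) plain and (135,284) banded.

Could be mistaken for the plain bottle: the red bottle at scene (432,222), the small bottles at (540,225), and the banded bottle at (152,192). I choose (232,228): white, blue cap, no band.

```bash
python3 - <<'E'
from h import *
T,S=load('top'),load('scene')
def blobs(d,lo,hi,mn=40):
    h=cv2.cvtColor(d['color'],cv2.COLOR_RGB2HSV); m=cv2.inRange(h,lo,hi)
    n,l,st,c=cv2.connectedComponentsWithStats(m)
    return [(c[i],st[i],(l==i).astype(np.uint8)) for i in range(1,n) if st[i][4]>mn]
for n,d in (('top',T),('scene',S)):
    print(n,'cam',ray(d,0,0)[0].round(3))
    for nm,lo,hi in (('blue',(105,150,60),(125,255,255)),('yellow',(22,150,120),(34,255,255)),('green',(45,90,40),(85,255,255))):
        for c,st,m in blobs(d,lo,hi):
            if nm!='green' and st[4]>1500:
                k=cv2.findContours(m,0,2)[0]; k=max(k,key=cv2.contourArea)[:,0]
                W=np.array([onz(d,u,v,.018)[:2] for u,v in k],np.float32)
                print(nm,'tray',cv2.minAreaRect(W*1000))
            else: print(nm,c.round(1),st,'at z=.15',onz(d,*c,.15).round(3),'z.14',onz(d,*c,.14).round(3), 'z0',onz(d,*c,0).round(3))
# two-view triangulation of caps done by eye from z planes; bystanders
for nm,uv in (('timer',(283,199)),('mailer',(279,237)),('cassette',(213,296)),('red',(423,137))): print(nm,onz(T,*uv,.015).round(3))
cv2.imwrite('pics/crop.png',cv2.cvtColor(cv2.resize(S['color'][150:270,110:330],None,fx=3,fy=3,interpolation=2),cv2.COLOR_RGB2BGR))
E
```

```text
top cam [0.382 0.036 0.957]
blue tray ((608.240478515625, -143.52239990234375), (215.21157836914062, 89.70205688476562), 88.29907989501953)
blue [248.7 269.4] [242 263  15  14 156] at z=.15 [0.424 0.097 0.15 ] z.14 [0.425 0.098 0.14 ] z0 [0.432 0.109 0.   ]
blue [134.6 284.4] [126 277  18  16 229] at z=.15 [0.373 0.303 0.15 ] z.14 [0.373 0.307 0.14 ] z0 [0.371 0.353 0.   ]
yellow tray ((429.3800048828125, -232.7728729248047), (237.77516174316406, 94.9268569946289), 89.01219940185547)
scene cam [ 0.063 -0.362  0.827]
blue [185.9  26.8] [167   9  39  36 812] at z=.15 [0.817 0.687 0.15 ] z.14 [0.828 0.702 0.14 ] z0 [0.983 0.919 0.   ]
blue tray ((262.26318359375, 596.2000122070312), (717.9888305664062, 97.1706771850586), 81.20552825927734)
blue [143.6 169.9] [136 161  16  18 228] at z=.15 [0.369 0.296 0.15 ] z.14 [0.373 0.306 0.14 ] z0 [0.436 0.442 0.   ]
blue [228.7 206.7] [221 198  16  19 250] at z=.15 [0.42  0.089 0.15 ] z.14 [0.425 0.096 0.14 ] z0 [0.499 0.189 0.   ]
blue tray ((606.283447265625, -153.72866821289062), (238.56541442871094, 107.71337890625), 88.2171859741211)
blue [466.  364.6] [449 339  36  50 220] at z=.15 [ 0.447 -0.409  0.15 ] z.14 [ 0.453 -0.41   0.14 ] z0 [ 0.532 -0.42   0.   ]
yellow tray ((427.1338806152344, -235.26425170898438), (238.5689239501953, 104.22337341308594), 88.97907257080078)
green [156.8 212.4] [144 204  24  13  93] at z=.15 [0.315 0.182 0.15 ] z.14 [0.319 0.19  0.14 ] z0 [0.371 0.303 0.   ]
green [458.4 345.1] [445 327  28  37 130] at z=.15 [ 0.467 -0.386  0.15 ] z.14 [ 0.473 -0.386  0.14 ] z0 [ 0.557 -0.391  0.   ]
timer [0.595 0.052 0.015]
mailer [0.509 0.051 0.015]
cassette [0.366 0.176 0.015]
red [ 0.778 -0.252  0.015]
```

View pics/crop.png

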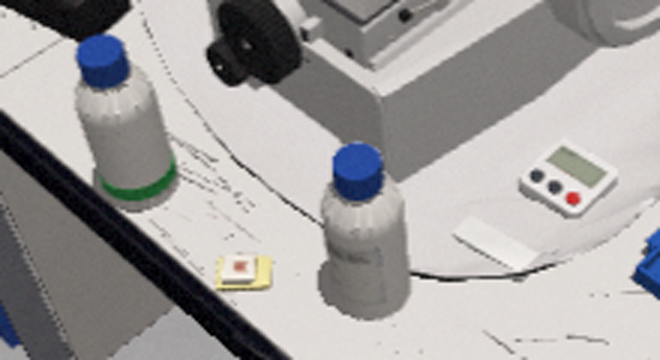

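The crop at 3x confirms that the right bottle (cap at crop (357,170)) is plain and the left one has the green band at crop (140,185). The two views agree on cap centres at z≈0.14: plain (0.425, 0.097), banded (0.373, 0.306). Both lie within reach. The trays measure 238 mm including lips, with centres at blue (0.607,-0.153) and yellow (0.428,-0.234).

```bash
cat >> h.py <<'E'
def go(x,y,z,tilt=0,phi=None):
    "tool-axis delta to TCP target; y tool along phi (default radial); prints shift mm, turn"
    s=manip.state(); p=np.array(s['ee_pos']); Rc=R.from_quat(s['tool_rot'])
    f=np.arctan2(y,x) if phi is None else phi
    Rt=R.from_matrix(np.array([[-np.sin(f),np.cos(f),0],[np.cos(f),np.sin(f),0],[0,0,-1]]).T)*R.from_rotvec([tilt,0,0])
    print('shift',(Rc.inv().apply(np.array([x,y,z])-p)*1000).round(1),'turn',(Rc.inv()*Rt).as_rotvec().round(3),'phi',round(f,3))
E
python3 - <<'E'
from h import *
go(.425,.097,.30)
E
```

```text
shift [-388.  -326.1    3.8] turn [-1.000e-03  1.000e-03  1.098e+00] phi 0.224
```

>>> {"name": "step_arm", "arguments": {
  "deltas": [
    [-32,-27,0,0,0,0.09],
    [-65,-54,0,0,0,0.18],
    [-97,-82,0,0,0,0.27],
    [-129,-109,0,0,0,0.37],
    [-162,-136,0,0,0,0.46],
    [-194,-163,0,0,0,0.55],
    [-226,-190,0,0,0,0.64],
    [-259,-217,0,0,0,0.73],
    [-291,-245,0,0,0,0.82],
    [-323,-272,0,0,0,0.92],
    [-356,-299,0,0,0,1.01],
    [-388,-326,4,0,0,1.098],
    [-388,-326,4,0,0,1.098],
    [-388,-326,4,0,0,1.098]
  ],
  "hand": 1
}}

```text
t: 1.5
ee_pos: [0.4251, 0.0964, 0.2994]
tool_rot: [0.624, 0.781, -0.0, -0.0]
wrist_force: [-0.6, -0.0, 0.2]
width: 0.0851
grip_force: 0.0
```

```bash
python3 - <<'E'
from h import *
s=manip.state(); print(s)
w=manip.get_image('wrist'); save(w['color'],'w1.png'); np.save('pics/w1.npy',w,allow_pickle=True)
T=np.array(w['T_tool_cam']); print(T.round(3),w['fovy'],w['cx'],w['cy'])
# ray cast blue cap to z=.14
Rw=R.from_quat(s['tool_rot']).as_matrix(); p=np.array(s['ee_pos'])
m=cv2.inRange(cv2.cvtColor(w['color'],cv2.COLOR_RGB2HSV),(105,150,60),(125,255,255))
n,l,st,c=cv2.connectedComponentsWithStats(m); f=210/np.tan(np.radians(w['fovy'])/2)
for i in range(1,n):
  if st[i][4]>300:
    r=Rw@T[:3,:3]@np.array([(c[i][0]-w['cx'])/f,-(c[i][1]-w['cy'])/f,-1]); o=p+Rw@T[:3,3]
    print(c[i],st[i],(o+r*(.14-o[2])/r[2]).round(4),(o+r*(.15-o[2])/r[2]).round(4))
go(.425,.097,.164)
E
```

```text
{'t': 1.5, 'joints': array([ 2.22987398e-01,  8.82031445e-02, -2.10830100e-01,  1.27308486e+00,
        1.33735431e-04,  1.57189990e+00]), 'joint_vel': array([ 0.04329942, -0.01346024, -0.00566465,  0.00355419,  0.00374623,
        0.0012003 ]), 'tau': array([-1.69063602e+00, -4.07996500e+01,  3.46588862e+01, -2.05721366e-01,
       -1.20581011e-01, -6.69106332e-03]), 'ee_pos': array([0.42511142, 0.09642966, 0.29944661]), 'tool_rot': array([ 6.24472611e-01,  7.81046425e-01, -4.74938886e-04, -4.64408514e-04]), 'wrist_force': array([-0.6220215 , -0.00847502,  0.24414948]), 'torque': array([-0.03335251,  0.02227241, -0.01571141]), 'grip_force': 0.0, 'width': 0.08511942761354563}
[[-0.     0.959  0.284  0.074]
 [ 1.     0.001 -0.    -0.   ]
 [-0.     0.284 -0.959 -0.07 ]
 [ 0.     0.     0.     1.   ]] 64.44071851553642 278.9877670101115 210.67385335207803
[279.2482066  228.05595409] [258 217  45  23 697] [0.4265 0.0888 0.14  ] [0.4258 0.0923 0.15  ]
[369.76416819 352.98308958] [ 342  317   55   71 2188] [ 0.5232 -0.0011  0.14  ] [0.5182 0.0063 0.15  ]
shift [ -0.3   0.4 135.6] turn [-0.001 -0.    -0.001] phi 0.224
```

View pics/w1.png

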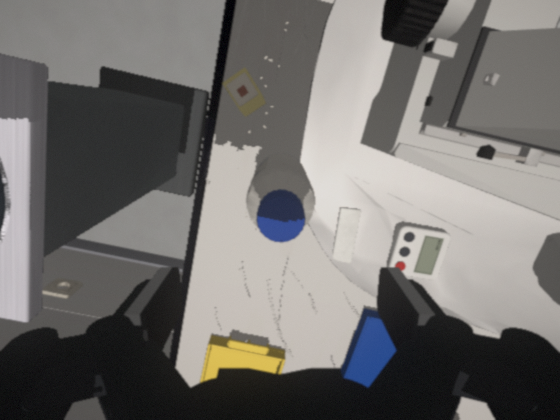

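The wrist view shows the cap at about (281,215), centred between the fingers (column 279), with its upper half in shadow. That agrees with the measured position, so I descend and close.

>>> {"name": "step_arm", "arguments": {
  "deltas": [
    [0,0,30,0,0,0],
    [0,0,60,0,0,0],
    [0,0,90,0,0,0],
    [0,0,110,0,0,0],
    [0,0,125,0,0,0],
    [0,0,135,0,0,0],
    [0,0,135,0,0,0],
    [0,0,135,0,0,0]
  ]
}}

```text
t: 2.35
ee_pos: [0.425, 0.0979, 0.1654]
tool_rot: [0.623, 0.782, 0.0, 0.0]
wrist_force: [-0.0, -0.9, 0.3]
width: 0.0853
grip_force: 0.0
```

>>> {"name": "step_arm", "arguments": {
  "deltas": [
    [0,0,0,0,0,0],
    [0,0,0,0,0,0],
    [0,0,0,0,0,0],
    [0,0,0,0,0,0],
    [0,0,0,0,0,0],
    [0,0,0,0,0,0],
    [0,0,0,0,0,0],
    [0,0,0,0,0,0]
  ],
  "hand": 0
}}

```text
t: 3.15
ee_pos: [0.4255, 0.0974, 0.166]
tool_rot: [0.624, 0.782, 0.001, 0.0]
wrist_force: [-1.6, 0.6, 7.4]
width: 0.0567
grip_force: 62.4
```

>>> {"name": "step_arm", "arguments": {
  "deltas": [
    [0,0,-5,0,0,0],
    [0,0,-15,0,0,0],
    [0,0,-30,0,0,0],
    [0,0,-50,0,0,0],
    [0,0,-70,0,0,0],
    [0,0,-90,0,0,0],
    [0,0,-110,0,0,0],
    [0,0,-130,0,0,0],
    [0,0,-145,0,0,0],
    [0,0,-155,0,0,0],
    [0,0,-160,0,0,0],
    [0,0,-160,0,0,0],
    [0,0,-160,0,0,0],
    [0,0,-160,0,0,0],
    [0,0,-160,0,0,0],
    [0,0,-160,0,0,0]
  ]
}}

```text
t: 4.75
ee_pos: [0.4249, 0.0973, 0.3246]
tool_rot: [0.624, 0.782, -0.0, -0.0]
wrist_force: [0.1, 0.7, -1.4]
width: 0.0568
grip_force: 64.3
```

```bash
python3 - <<'E'
from h import *
for i in range(4):
    s=manip.state(); print(s['wrist_force'],s['torque'],s['width'],s['grip_force']); grab('scene')
S=load('scene'); save(cv2.resize(S['color'][80:280,130:430],None,fx=2,fy=2),'s2.png')
go(.42,-.10,.34); go(.42,-.10,.34,-.69)
E
```

```text
[ 0.10078683  0.73311464 -1.42110598] [0.00468276 0.02844604 0.00046397] 0.056783914195716004 64.340740442276
[-0.27562934  0.22065163 -2.65980484] [-0.00680837  0.07551478 -0.02940337] 0.05637341173379565 64.3406331539154
[-0.02177042 -0.16978506 -1.81033316] [-0.00237611 -0.01129678  0.04248234] 0.05648175888768847 64.34056162834167
[ 0.18790319 -0.31065243 -2.11892646] [-0.02700131 -0.00544579 -0.01276836] 0.05632320670821364 64.34063673019409
shift [-191.3  -48.7  -15.1] turn [-0.     0.     0.458] phi -0.234
shift [-191.3  -48.7  -15.1] turn [-0.678 -0.158  0.439] phi -0.234
```

View pics/s2.png

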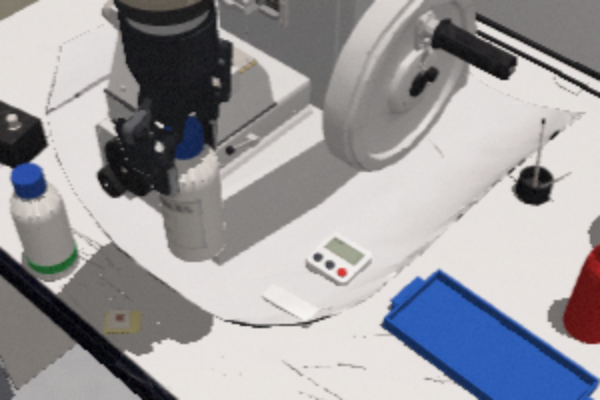

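The bottle is held and clear of the bench (crop (195,200)). The reading is about 2 N, so it looks light. I swing it to free space and average again there.

>>> {"name": "step_arm", "arguments": {
  "deltas": [
    [-8,-2,-2,0,0,0.02],
    [-25,-6,-4,0,0,0.06],
    [-50,-12,-8,0,0,0.12],
    [-75,-18,-12,0,0,0.18],
    [-100,-25,-15,0,0,0.24],
    [-125,-32,-15,0,0,0.3],
    [-150,-38,-15,0,0,0.36],
    [-172,-44,-15,0,0,0.41],
    [-186,-47,-15,0,0,0.445],
    [-191,-49,-15,0,0,0.458],
    [-191,-49,-15,0,0,0.458],
    [-191,-49,-15,0,0,0.458],
    [-191,-49,-15,0,0,0.458]
  ]
}}

```text
t: 6.25
ee_pos: [0.4197, -0.0993, 0.34]
tool_rot: [0.784, 0.62, 0.0, -0.0]
wrist_force: [-0.3, -0.3, -2.7]
width: 0.0562
grip_force: 64.3
```

```bash
python3 - <<'E'
from h import *
a=[]
for i in range(12):
    a.append(manip.state()['wrist_force']); manip.get_image('wrist')
a=np.array(a); print(a.mean(0),a[:,2].std()/12**.5)
go(.42,-.10,.34,-.69)
E
```

```text
[-0.07364315 -0.11815626 -2.41071603] 0.1373245151860146
shift [-0.1  0.3 -0.1] turn [-0.69  0.   -0.  ] phi -0.234
```

About 255 g, so the yellow tray. Now I tip it.

>>> {"name": "step_arm", "arguments": {
  "deltas": [
    [0,0,0,-0.03,0,0],
    [0,0,0,-0.1,0,0],
    [0,0,0,-0.18,0,0],
    [0,0,0,-0.27,0,0],
    [0,0,0,-0.36,0,0],
    [0,0,0,-0.45,0,0],
    [0,0,0,-0.54,0,0],
    [0,0,0,-0.62,0,0],
    [0,0,0,-0.67,0,0],
    [0,0,0,-0.69,0,0],
    [0,0,0,-0.69,0,0],
    [0,0,0,-0.69,0,0],
    [0,0,0,-0.69,0,0]
  ]
}}

```text
t: 8.15
ee_pos: [0.4202, -0.0999, 0.3401]
tool_rot: [0.739, 0.583, 0.209, 0.265]
wrist_force: [-0.4, 0.5, -2.1]
width: 0.0563
grip_force: 64.6
```

```bash
python3 - <<'E'
from h import *
s=manip.state(); z=R.from_quat(s['tool_rot']).apply([0,0,1]); print(s['ee_pos'],np.arccos(-z[2]),s['width'],s['grip_force'],s['joints'].round(2))
d=grab('scene'); save(d['color'][60:360,150:550],'s3.png')
E
```

```text
[ 0.42015398 -0.09992479  0.34014319] 0.689216978968888 0.05632841201992232 64.61029529571533 [-0.23 -0.33 -0.67  0.54 -0.    1.57]
```

View pics/s3.png

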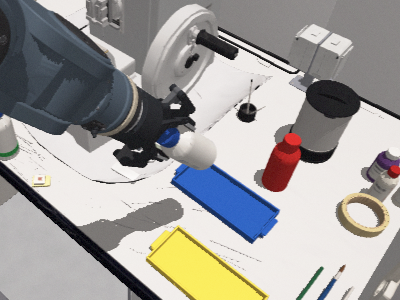

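>>> {"name": "step_arm", "arguments": {
  "deltas": [
    [0,0,0,0,0,0],
    [0,0,0,0,0,0],
    [0,0,0,0,0,0],
    [0,0,0,0,0,0],
    [0,0,0,0,0,0],
    [0,0,0,0,0,0],
    [0,0,0,0,0,0],
    [0,0,0,0,0,0],
    [0,0,0,0,0,0],
    [0,0,0,0,0,0],
    [0,0,0,0,0,0]
  ]
}}

```text
t: 9.3
ee_pos: [0.4197, -0.0998, 0.3399]
tool_rot: [0.739, 0.583, 0.21, 0.265]
wrist_force: [0.3, 0.1, -2.6]
width: 0.0565
grip_force: 64.6
```

Crop: the bottle at (190,150) is tipped with the gripper and has not slipped. Now I bring it upright.

>>> {"name": "step_arm", "arguments": {
  "deltas": [
    [0,0,0,0.03,0,0],
    [0,0,0,0.1,0,0],
    [0,0,0,0.18,0,0],
    [0,0,0,0.27,0,0],
    [0,0,0,0.36,0,0],
    [0,0,0,0.45,0,0],
    [0,0,0,0.54,0,0],
    [0,0,0,0.62,0,0],
    [0,0,0,0.67,0,0],
    [0,0,0,0.69,0,0],
    [0,0,0,0.69,0,0],
    [0,0,0,0.69,0,0]
  ]
}}

```text
t: 10.5
ee_pos: [0.4197, -0.0998, 0.3399]
tool_rot: [0.785, 0.62, 0.0, 0.001]
wrist_force: [-0.6, 0.3, -3.0]
width: 0.0567
grip_force: 64.8
```

```bash
python3 - <<'E'
from h import *
go(.428,-.285,.30)
d=grab('top'); save(d['color'],'t3.png')
E
```

```text
shift [-178.2   51.    40. ] turn [ 0.001 -0.     0.353] phi -0.587
```

>>> {"name": "step_arm", "arguments": {
  "deltas": [
    [-8,2,2,0,0,0.02],
    [-25,7,6,0,0,0.05],
    [-50,14,11,0,0,0.1],
    [-75,21,17,0,0,0.15],
    [-100,29,22,0,0,0.2],
    [-125,36,28,0,0,0.25],
    [-150,43,34,0,0,0.3],
    [-168,48,38,0,0,0.335],
    [-176,50,40,0,0,0.35],
    [-178,51,40,0,0,0.353],
    [-178,51,60,0,0,0.353],
    [-178,51,85,0,0,0.353],
    [-178,51,110,0,0,0.353],
    [-178,51,130,0,0,0.353],
    [-178,51,145,0,0,0.353],
    [-178,51,155,0,0,0.353],
    [-178,51,160,0,0,0.353],
    [-178,51,160,0,0,0.353],
    [-178,51,160,0,0,0.353]
  ]
}}

```text
t: 12.45
ee_pos: [0.4284, -0.2848, 0.1806]
tool_rot: [0.881, 0.472, 0.0, 0.0]
wrist_force: [0.2, 0.0, -2.7]
width: 0.0564
grip_force: 64.7
```

```bash
python3 - <<'E'
from h import *
go(.428,-.285,.170)
E
```

```text
shift [-0.3 -0.2 10.6] turn [0.001 0.    0.001] phi -0.587
```

>>> {"name": "step_arm", "arguments": {
  "deltas": [
    [0,0,2,0,0,0],
    [0,0,4,0,0,0],
    [0,0,6,0,0,0],
    [0,0,7.5,0,0,0],
    [0,0,9,0,0,0],
    [0,0,10,0,0,0],
    [0,0,10,0,0,0],
    [0,0,10,0,0,0]
  ]
}}

```text
t: 13.25
ee_pos: [0.428, -0.2848, 0.17]
tool_rot: [0.881, 0.472, -0.0, 0.0]
wrist_force: [-0.5, 0.5, -0.0]
width: 0.0565
grip_force: 64.7
```

The tray floor is now taking the weight. I release and withdraw straight up.

>>> {"name": "step_arm", "arguments": {
  "deltas": [
    [0,0,0.5,0,0,0],
    [0,0,0.5,0,0,0],
    [0,0,0.5,0,0,0],
    [0,0,0.5,0,0,0],
    [0,0,0.5,0,0,0],
    [0,0,0.5,0,0,0],
    [0,0,0.5,0,0,0],
    [0,0,0.5,0,0,0]
  ],
  "hand": 1
}}

```text
t: 14.05
ee_pos: [0.428, -0.2848, 0.1694]
tool_rot: [0.881, 0.472, -0.0, 0.0]
wrist_force: [0.1, 0.5, -0.8]
width: 0.0854
grip_force: 0.0
```

>>> {"name": "step_arm", "arguments": {
  "deltas": [
    [0,0,-10,0,0,0],
    [0,0,-30,0,0,0],
    [0,0,-60,0,0,0],
    [0,0,-90,0,0,0],
    [0,0,-120,0,0,0],
    [0,0,-130,0,0,0],
    [0,0,-130,0,0,0]
  ]
}}

```text
t: 14.75
ee_pos: [0.4285, -0.2851, 0.3013]
tool_rot: [0.881, 0.472, 0.001, 0.002]
wrist_force: [-0.2, 0.5, -0.6]
width: 0.0853
grip_force: 0.0
```

```bash
python3 - <<'E'
from h import *
T=grab('top'); S=grab('scene')
save(np.hstack([S['color'][200:420,270:550],T['color'][140:360,280:560]]),'p4.png')
for n,d in (('top',T),('scene',S)):
    m=cv2.inRange(cv2.cvtColor(d['color'],cv2.COLOR_RGB2HSV),(105,150,60),(125,255,255)); k,l,st,c=cv2.connectedComponentsWithStats(m)
    for i in range(1,k):
        if st[i][4]>60: print(n,st[i][4],c[i].round(),onz(d,*c[i],.14).round(3))
a=[]
for i in range(4): a.append(manip.state()['wrist_force'][2]); grab('wrist')
print(a)
go(.373,.306,.30)
E
```

```text
top 3408 [374. 203.] [ 0.578 -0.126  0.14 ]
top 231 [134. 284.] [0.373 0.307 0.14 ]
scene 227 [144. 170.] [0.373 0.306 0.14 ]
scene 2348 [357. 243.] [ 0.526 -0.148  0.14 ]
scene 146 [107. 252.] [0.198 0.183 0.14 ]
scene 409 [408. 290.] [ 0.505 -0.272  0.14 ]
scene 389 [390. 325.] [ 0.429 -0.286  0.14 ]
scene 220 [466. 365.] [ 0.453 -0.41   0.14 ]
[np.float64(-1.0055306281773908), np.float64(0.20508934425650205), np.float64(0.3537816378662152), np.float64(-0.5672178326232259)]
shift [ 461.4 -372.6   -1. ] turn [-2.000e-03 -1.000e-03 -1.274e+00] phi 0.687
```

View pics/p4.png

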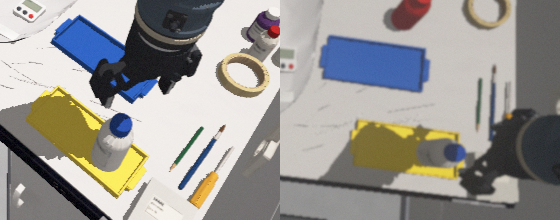

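In both views the plain bottle stands upright in the yellow tray, with its cap at (0.429,-0.286). The banded one has not moved, at (0.373,0.306). Next I go over it.

>>> {"name": "step_arm", "arguments": {
  "deltas": [
    [10,-8,0,0,0,-0.03],
    [40,-32,0,0,0,-0.11],
    [75,-61,0,0,0,-0.21],
    [110,-89,0,0,0,-0.3],
    [145,-117,0,0,0,-0.4],
    [180,-145,0,0,0,-0.5],
    [215,-174,0,0,0,-0.59],
    [250,-202,0,0,0,-0.69],
    [285,-230,0,0,0,-0.79],
    [320,-258,0,0,0,-0.88],
    [355,-287,0,0,0,-0.98],
    [390,-315,0,0,0,-1.08],
    [425,-343,0,0,0,-1.17],
    [450,-363,0,0,0,-1.24],
    [461,-373,0,0,0,-1.274],
    [461,-373,0,0,0,-1.274],
    [461,-373,0,0,0,-1.274],
    [461,-373,0,0,0,-1.274]
  ]
}}

```text
t: 16.85
ee_pos: [0.3727, 0.3045, 0.2994]
tool_rot: [0.428, 0.904, -0.0, 0.0]
wrist_force: [0.1, -0.1, 0.0]
width: 0.0859
grip_force: 0.0
```

```bash
python3 - <<'E'
from h import *
go(.373,.306,.166)
w=manip.get_image('wrist'); save(w['color'],'w5.png')
E
```

```text
shift [  1.    1.3 133.4] turn [-0.001  0.    -0.002] phi 0.687
```

View pics/w5.png

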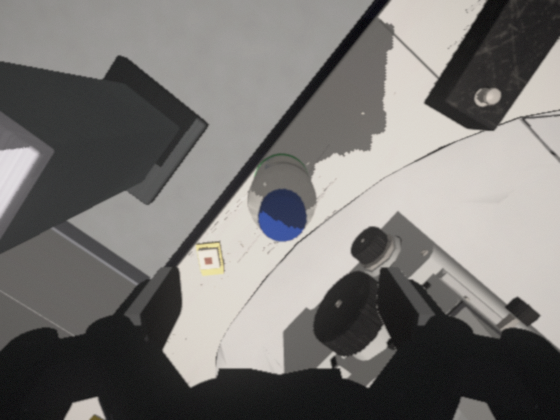

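The cap at (282,215) is again centred between the fingers. The microtome knobs at (372,245) and (345,308) are near the right finger, so I check their height and clearance first.

```bash
python3 - <<'E'
from h import *
s=manip.state(); w=manip.get_image('wrist'); S=load('scene'); T=np.array(w['T_tool_cam']); Rw=R.from_quat(s['tool_rot']).as_matrix(); p=np.array(s['ee_pos'])
f=210/np.tan(np.radians(w['fovy'])/2)
def wr(u,v): return p+Rw@T[:3,3], Rw@T[:3,:3]@np.array([(u-w['cx'])/f,-(v-w['cy'])/f,-1])
for nm,a,b in (('big',(345,308),(197,160)),('small',(372,245),(186,168)),('check cap',(282,215),(143.6,170))):
    o1,r1=wr(*a); o2,r2=ray(S,*b)
    t=np.linalg.lstsq(np.c_[r1,-r2],o2-o1,rcond=None)[0]; q=(o1+r1*t[0]+o2+r2*t[1])/2
    print(nm,q.round(3),'gap',np.linalg.norm(o1+r1*t[0]-o2-r2*t[1]).round(3),'in tool xy mm',(Rw.T@(q-np.array([.373,.306,0])))[:2]*1000)
E
```

```text
big [0.483 0.268 0.11 ] gap 0.009 in tool xy mm [-98.9051889   61.48906704]
small [0.485 0.32  0.052] gap 0.003 in tool xy mm [-59.91673677  95.94362831]
check cap [0.374 0.307 0.138] gap 0.0 in tool xy mm [0.34301969 1.42830985]
```

Both knobs are more than 40 mm clear of the finger and the gripper body, so I descend.

>>> {"name": "step_arm", "arguments": {
  "deltas": [
    [1,1,30,0,0,0],
    [1,1,60,0,0,0],
    [1,1,90,0,0,0],
    [1,1,110,0,0,0],
    [1,1,125,0,0,0],
    [1,1,133,0,0,0],
    [1,1,133,0,0,0],
    [1,1,133,0,0,0]
  ]
}}

```text
t: 17.75
ee_pos: [0.3733, 0.3069, 0.167]
tool_rot: [0.428, 0.904, 0.0, 0.0]
wrist_force: [-0.1, 0.3, 0.7]
width: 0.0855
grip_force: 0.0
```

>>> {"name": "step_arm", "arguments": {
  "deltas": [
    [0,0,0,0,0,0],
    [0,0,0,0,0,0],
    [0,0,0,0,0,0],
    [0,0,0,0,0,0],
    [0,0,0,0,0,0],
    [0,0,0,0,0,0],
    [0,0,0,0,0,0],
    [0,0,0,0,0,0]
  ],
  "hand": 0
}}

```text
t: 18.55
ee_pos: [0.3732, 0.3073, 0.1675]
tool_rot: [0.428, 0.904, 0.001, 0.0]
wrist_force: [-2.1, -2.2, 8.0]
width: 0.0567
grip_force: 63.0
```

>>> {"name": "step_arm", "arguments": {
  "deltas": [
    [0,0,-5,0,0,0],
    [0,0,-15,0,0,0],
    [0,0,-30,0,0,0],
    [0,0,-50,0,0,0],
    [0,0,-70,0,0,0],
    [0,0,-90,0,0,0],
    [0,0,-110,0,0,0],
    [0,0,-130,0,0,0],
    [0,0,-145,0,0,0],
    [0,0,-155,0,0,0],
    [0,0,-160,0,0,0],
    [0,0,-160,0,0,0],
    [0,0,-160,0,0,0],
    [0,0,-160,0,0,0]
  ]
}}

```text
t: 19.95
ee_pos: [0.3727, 0.3068, 0.3256]
tool_rot: [0.428, 0.904, -0.001, -0.0]
wrist_force: [0.3, 0.4, -5.0]
width: 0.0563
grip_force: 65.1
```

```bash
python3 - <<'E'
from h import *
a=[]
for i in range(12):
    s=manip.state(); a.append(s['wrist_force']); manip.get_image('wrist')
a=np.array(a); print(a.mean(0),a[:,2].std()/12**.5,s['width'],s['grip_force'],s['ee_pos'])
go(.42,-.05,.34)
E
```

```text
[-0.03976763  0.10797238 -4.8568174 ] 0.17748887149697037 0.05662466421159685 65.06006956100464 [0.37294036 0.30704119 0.32638313]
shift [-305.9 -190.   -13.6] turn [-0.     0.     0.805] phi -0.118
```

About 490 g, so full: the blue tray. I swing to the same free spot (0.42,-0.10,0.34) and tip.

>>> {"name": "step_arm", "arguments": {
  "deltas": [
    [-8,-5,-5,0,0,0.02],
    [-30,-19,-10,0,0,0.08],
    [-60,-39,-14,0,0,0.16],
    [-90,-58,-14,0,0,0.24],
    [-120,-77,-14,0,0,0.32],
    [-150,-97,-14,0,0,0.4],
    [-180,-116,-14,0,0,0.48],
    [-210,-135,-14,0,0,0.56],
    [-240,-155,-14,0,0,0.64],
    [-270,-174,-14,0,0,0.72],
    [-300,-193,-14,0,0,0.8],
    [-325,-209,-14,0,0,0.87],
    [-339,-218,-14,0,0,0.905],
    [-344,-222,-14,0,0,0.921],
    [-344,-222,-14,0,0,0.921],
    [-344,-222,-14,0,0,0.921],
    [-344,-222,-14,0,0,0.921]
  ]
}}

```text
t: 22.25
ee_pos: [0.4193, -0.099, 0.3406]
tool_rot: [0.784, 0.62, 0.0, 0.0]
wrist_force: [-0.2, 0.5, -5.3]
width: 0.0568
grip_force: 65.1
```

>>> {"name": "step_arm", "arguments": {
  "deltas": [
    [0,0,0,-0.03,0,0],
    [0,0,0,-0.1,0,0],
    [0,0,0,-0.18,0,0],
    [0,0,0,-0.27,0,0],
    [0,0,0,-0.36,0,0],
    [0,0,0,-0.45,0,0],
    [0,0,0,-0.54,0,0],
    [0,0,0,-0.62,0,0],
    [0,0,0,-0.67,0,0],
    [0,0,0,-0.69,0,0],
    [0,0,0,-0.69,0,0],
    [0,0,0,-0.69,0,0],
    [0,0,0,-0.69,0,0]
  ]
}}

```text
t: 23.55
ee_pos: [0.4199, -0.0997, 0.3406]
tool_rot: [0.739, 0.583, 0.209, 0.265]
wrist_force: [0.6, 0.2, -5.5]
width: 0.0565
grip_force: 65.8
```

```bash
python3 - <<'E'
from h import *
s=manip.state(); z=R.from_quat(s['tool_rot']).apply([0,0,1]); print(s['ee_pos'],np.arccos(-z[2]),s['width'],s['grip_force'])
d=grab('scene'); save(d['color'][60:360,150:550],'s6.png')
E
```

```text
[ 0.41986426 -0.09967014  0.3405839 ] 0.689057364662199 0.056468064422951034 65.77360510826111
```

View pics/s6.png

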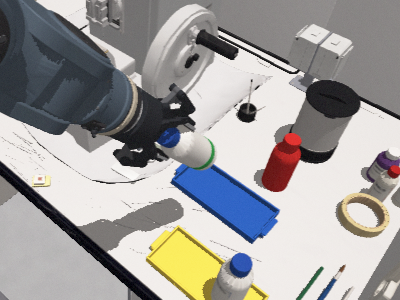

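>>> {"name": "step_arm", "arguments": {
  "deltas": [
    [0,0,0,0,0,0],
    [0,0,0,0,0,0],
    [0,0,0,0,0,0],
    [0,0,0,0,0,0],
    [0,0,0,0,0,0],
    [0,0,0,0,0,0],
    [0,0,0,0,0,0],
    [0,0,0,0,0,0],
    [0,0,0,0,0,0],
    [0,0,0,0,0,0],
    [0,0,0,0,0,0]
  ]
}}

```text
t: 24.7
ee_pos: [0.4195, -0.0997, 0.3404]
tool_rot: [0.739, 0.583, 0.21, 0.265]
wrist_force: [0.0, -0.3, -5.0]
width: 0.0565
grip_force: 65.8
```

>>> {"name": "step_arm", "arguments": {
  "deltas": [
    [0,0,0,0.03,0,0],
    [0,0,0,0.1,0,0],
    [0,0,0,0.18,0,0],
    [0,0,0,0.27,0,0],
    [0,0,0,0.36,0,0],
    [0,0,0,0.45,0,0],
    [0,0,0,0.54,0,0],
    [0,0,0,0.62,0,0],
    [0,0,0,0.67,0,0],
    [0,0,0,0.69,0,0],
    [0,0,0,0.69,0,0],
    [0,0,0,0.69,0,0]
  ]
}}

```text
t: 25.9
ee_pos: [0.4196, -0.0997, 0.3405]
tool_rot: [0.785, 0.62, 0.0, 0.001]
wrist_force: [-0.0, 0.8, -5.1]
width: 0.0566
grip_force: 65.7
```

```bash
python3 - <<'E'
from h import *
go(.607,-.153,.30); go(.607,-.153,.182)
E
```

```text
shift [ -8.4 194.6  40.8] turn [0.002 0.    0.013] phi -0.247
shift [ -8.3 194.4 158.8] turn [0.002 0.    0.013] phi -0.247
```

The crop shows the banded bottle tipped at (190,150) and the plain one still standing in the yellow tray. Now I place the banded bottle in the blue tray.

>>> {"name": "step_arm", "arguments": {
  "deltas": [
    [0,6,2,0,0,0],
    [-1,22,6,0,0,0],
    [-2,47,12,0,0,0],
    [-3,72,18,0,0,0],
    [-4,97,24,0,0,0],
    [-5,122,30,0,0,0.01],
    [-6,147,35,0,0,0.01],
    [-7,170,39,0,0,0.01],
    [-8,186,41,0,0,0.01],
    [-8,193,45,0,0,0.01],
    [-8,194,60,0,0,0.01],
    [-8,194,85,0,0,0.01],
    [-8,194,110,0,0,0.01],
    [-8,194,130,0,0,0.01],
    [-8,194,145,0,0,0.01],
    [-8,194,155,0,0,0.01],
    [-8,194,159,0,0,0.01],
    [-8,194,159,0,0,0.01],
    [-8,194,159,0,0,0.01]
  ]
}}

```text
t: 27.8
ee_pos: [0.6068, -0.1526, 0.1822]
tool_rot: [0.788, 0.616, 0.0, 0.001]
wrist_force: [0.0, 0.5, -5.4]
width: 0.0563
grip_force: 66.1
```

```bash
python3 - <<'E'
from h import *
go(.607,-.153,.1715)
E
```

```text
shift [-0.3  0.3 10.7] turn [0.001 0.    0.003] phi -0.247
```

>>> {"name": "step_arm", "arguments": {
  "deltas": [
    [0,0,2,0,0,0],
    [0,0,4,0,0,0],
    [0,0,6,0,0,0],
    [0,0,7.5,0,0,0],
    [0,0,9,0,0,0],
    [0,0,10,0,0,0],
    [0,0,10.5,0,0,0],
    [0,0,10.5,0,0,0],
    [0,0,10.5,0,0,0]
  ]
}}

```text
t: 28.7
ee_pos: [0.6062, -0.1525, 0.1716]
tool_rot: [0.788, 0.616, 0.0, 0.0]
wrist_force: [-5.1, 1.2, 5.9]
width: 0.0567
grip_force: 67.0
```

>>> {"name": "step_arm", "arguments": {
  "deltas": [
    [0,0,-0.3,0,0,0],
    [0,0,-0.3,0,0,0],
    [0,0,-0.3,0,0,0],
    [0,0,-0.3,0,0,0],
    [0,0,-0.3,0,0,0],
    [0,0,-0.3,0,0,0],
    [0,0,-0.3,0,0,0],
    [0,0,-0.3,0,0,0]
  ],
  "hand": 1
}}

```text
t: 29.5
ee_pos: [0.6063, -0.1525, 0.1712]
tool_rot: [0.788, 0.616, -0.0, 0.0]
wrist_force: [-0.3, 0.2, -0.2]
width: 0.0855
grip_force: 0.0
```

>>> {"name": "step_arm", "arguments": {
  "deltas": [
    [0,0,-10,0,0,0],
    [0,0,-30,0,0,0],
    [0,0,-60,0,0,0],
    [0,0,-90,0,0,0],
    [0,0,-120,0,0,0],
    [0,0,-130,0,0,0],
    [0,0,-130,0,0,0],
    [0,-60,-130,0,0,0],
    [0,-110,-130,0,0,0],
    [0,-150,-130,0,0,0],
    [0,-150,-130,0,0,0],
    [0,-150,-130,0,0,0]
  ]
}}

```text
t: 30.7
ee_pos: [0.4597, -0.116, 0.3008]
tool_rot: [0.788, 0.616, -0.0, -0.0]
wrist_force: [0.4, 0.1, 0.8]
width: 0.0858
grip_force: 0.0
```

```bash
python3 - <<'E'
from h import *
T=grab('top'); S=grab('scene')
save(np.hstack([S['color'][150:420,260:560],T['color'][110:380,260:560]]),'p7.png')
E
```

```text
(no output)
```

View pics/p7.png

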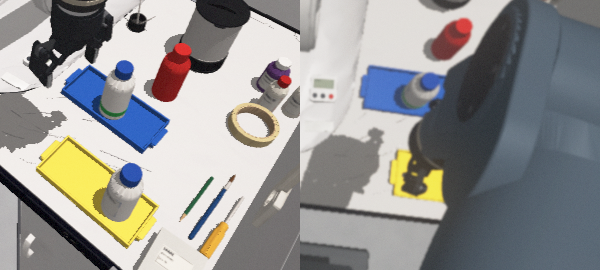

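The final view shows the banded bottle upright in the blue tray at (117,90) and the plain one upright in the yellow tray at (122,190). The gripper is clear of both.

```bash
python3 -c "
from workcell import manip
print(manip.sign_off())"
```

```text
the job is handed in; nothing more can be done
None
```

The job is handed in: both bottles were tipped to about 39.5° for over a second, the plain one (about 255 g) stands in the yellow tray and the banded one (about 490 g) in the blue tray; the sign-off returned no verdict.

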